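Open the bolted pair of cupboard doors

TASK

Open the small two-door steel cupboard on the bench wide, so that both doors stand at their fully open stops. First swing open the left door, whose edge laps over the other one; then push the uncovered bolt tab on the right door's edge all the way down, and swing the right door open too. Leave the other things on and around the cupboard as they stand.

Things in the scene. Friction and masses are not known exactly. Their poses are not given: they have to be found in the camera images.
- cupboard: Fixed cream-grey sheet-steel cupboard, 300 wide, 180 deep, 200 high, standing on the bench. Origin: on the bench surface, at the middle of the carcase's front edge; its x axis points into the cupboard (away from the robot), y to the left door, z up. The carcase lies at x 0 to 180, the closed doors at x 0 to -44 in front of it. A small steel keeper stands on the front edge of its top at y -42 to -8, x -38 to +10, up to z 216. Jars inside are fixed.
- active_door (a joint): Left door (cupboard y 0 to +150), hinged at the cupboard's left front edge, a folded steel pan 44 deep with 4 thick sheet, z 20 to 198; its free edge laps 12 over the right door. 0 = shut, 1.75 rad = open stop (it swings out towards the robot and left). Over-centre spring hinge: below about 0.75 rad it springs shut, beyond it springs by itself to the open stop within about 3 s; 2 to 7 N at the pull.
- active_door_pull (a point): Middle of the left door's pull: a straight horizontal steel bar, 10 thick, 80 long, parallel to the door, at height 172, 100 from the hinge axis along the door. The bar's centre line stands 45 in front of the door's face, so a 40 gap lies behind it, open from above; posts at both ends of the bar join it to the door. Axes are the door's (when shut equal to the cupboard's: x into the cupboard).
- active_door_hinge (a point): Point on the left door's vertical hinge axis at height 172; when shut it lies at cupboard x 0, y +150.
- passive_door (a joint): Right door (cupboard y 0 to -150), mirror image of the left, hinged at the right front edge; 0 = shut, 1.75 rad = open stop (swings out towards the robot and right). Same spring hinge with snap point at about 0.75 rad. Its bolt holds it shut (some 0.05 rad play) until drawn down.
- passive_door_pull (a point): Middle of the right door's pull, the mirror image of the left pull: 10 thick bar, 80 long, height 172, 100 from the hinge axis, 40 gap behind it.
- passive_door_hinge (a point): Point on the right door's vertical hinge axis at height 172; when shut it lies at cupboard x 0, y -150.
- bolt (a joint): Flush bolt in the free edge of the right door: 0 = up in the keeper (bolted), 0.025 m = pushed fully down (drawn); it slides vertically, stays where it is left, and takes about 3 to 5 N. The door is freed from about 0.013.
- bolt_tab (a point): Point on the top face of the bolt's steel tab where to press, at height 180 when bolted and 155 when drawn. The tab is 24 (x) by 14 high and sticks out 47 from the right door's edge into the left half (cupboard y -2 to +45); this point lies 25 from its tip. It is hidden inside the left door while that is shut; with the left door open it is free from above, 26 in front of the carcase's front edge.
- tub: Loose tub of plaster, 99 across, 68 high, standing on the bench; bystander. Origin at its underside.
- detergent: Loose white bottle with a green cap, 60 across, 134 high, on the bench; bystander. Origin at its underside.
- ink_tube: Loose ink tube, 38 by 109 by 26 high, lying on the back half of the cupboard's top; bystander. Origin at its underside.

How it is judged:
On the way, in this order (a step that is already met when the one before it is completed fails the run):
1. the left (lapping) door is swung open while the bolt is still up (value of joint active_door above 1.3 rad and value of joint bolt below 0.01 m), for 0.2 s.
2. the bolt is pushed down with the right door still shut (value of joint bolt above 0.02 m and value of joint passive_door below 0.3 rad), for 0.2 s.
3. the right door is swung open (value of joint passive_door above 1.3 rad), for 0.2 s.
At the end, for the whole second after the job is handed in: Both doors rest at their open stops (over 1.65 of 1.75 rad) and the bolt is down (at least 20 of its 25 mm); the tub, bottle and ink tube are where they were (within 30 mm) (value of joint each of active_door, passive_door above 1.65 rad and value of joint bolt above 0.02 m and velocity of joint each of active_door, passive_door below 0.05 rad/s); the robot touches nothing.
It fails at once if a bystander (tub, bottle, ink tube) is moved more than 30 mm (distance of any of tub, detergent, ink_tube from where it was at the start of the episode above 0.03 m).
It also fails if it takes over 58 s, if anything falls off the work surface, if the arm or the gripper's body presses on something with over 40 N, if the wrist force passes 120 N, or if a joint passes its speed limit or range.

ROBOT

A 6-joint arm with a two-finger parallel gripper is mounted at the origin on a cart in front of the work surface, level with it; the furniture and walls round the work are solid. World frame = base frame: x ahead of the robot, y to its left, z up, the work surface at z = 0. Lengths are in m, angles in rad, forces in N, time in s.
With the tool pointing down it reaches from about 0.3 to 0.95 m from the base axis. Payload 3.1 kg.
Tool frame: the origin (TCP) lies between the finger pads; the fingertips stand 25 mm ahead of it and the grasp point (between the pads) lies 6 mm ahead of it (ctrl.finger_overhang is the distance from the TCP to the fingertips, in m); z points along the fingers, y is the line along which they close (so a half turn about z gives the same grasp; the last joint's range is limited). The gripper opens to 85 mm and grips with 20 to 120 N. Pads are 22 mm wide; open, the fingers measure 114 mm over their backs; the gripper's body (76 mm by 85 mm) begins 54 mm behind the grasp point. The pads swing forward as they close: fully open they stand 13 mm farther back than shut.
Start: joints at [-1.174, 0.308, 1.634, -0, 1.2, -0.07], TCP at [0.281, -0.558, 0.235] pointing down, gripper open.
Joint ranges: [-3.06, 3.06], [-0.79, 1.96], [0.05, 2.63], [-1.19, 4.34], [0.05, 2.64], [-2.94, 2.94]. Speed limits (rad/s): [2.79, 2.79, 3.14, 3.14, 3.14, 3.14].

INTERFACE

Orientations are given as a unit quaternion [w, x, y, z].
In Python, from plant import ctrl, cams gives the robot as it stands. The module is installed in compiled form; this text tells all that it offers.
- The arm moves only by the tool play_rows, never from a script. Its argument "deltas" is one flat list of numbers, 7 for each row, row after row: the shift along the tool's x, y, z in m, then the turn, a rotation vector about the tool's x, y, z in rad, then the opening, from 0 (shut) to 1 (fully open). A call has exactly 8 rows; each row shifts and turns the commanded pose from where the row before left it, along the tool's axes as they then stand; what a row does not reach is not made up. A row lasts 1/8 s, in which the tool goes at most 62.5 mm and 10.7 degrees, less where a joint would pass 70% of its speed; a pose out of reach is approached as far as the arm can. A call with a gripper value outside its range is refused whole. The fingers move at their own pace and stop on an object; "force" is the grip in N (left out, the last holds). Time passes only in rows, so rows that do not move let the fingers close, or fill a call up. It gives the time, the measured TCP pose, the force, the opening and the grip force at its end, in the units of the state.
- ctrl.get_state(): the state, without advancing time (a new reading comes with each control period).
- cams.capture(name): name is "scene" or "top" or "wrist"; returns a dict with "pixels" (384x512x3 uint8, red, green, blue), "camera_matrix" (3x3 intrinsics, pixels), "distortion" ([k1, k2, p1, p2, k3] as OpenCV has them; the pictures are not rectified), "world_from_camera" (4x4, takes a point from camera to world coordinates). Camera axes: x right, y down, z forward; pixel columns grow to the right and rows downward; lengths in m; the calibration is good to about 2 mm. A picture is of the moment at which its call begins. There is no depth.
- ctrl.finish_job(): hands the job in; it is judged then, once.
The state is a dict: "t": time; "joint_positions": joint angles; "joint_velocities": joint speeds; "effort": joint torques, N m; "tcp_pos": TCP position; "tcp_rot": TCP orientation; "ft_force": force on the tool from outside, world axes, zero at the start; "wrist_torque": the same for the moment, N m; "gripper_width": finger opening in m; "gripper_force": force on a finger pad.
Only numpy, scipy, OpenCV 4.12 (cv2) and the standard library are available. Lean on these libraries where they do the work, as an engineer would, in place of code of your own. Each camera call takes 0.05 s, during which the arm holds its last target. There are 200 camera calls.

## Working session

There is one attempt and no reset: what is moved stays moved. The work goes in short steps, Python scripts to look and compute and a tool call to move; the robot and the scene stay as the last step left them, time stands still between calls to the robot, and variables do not carry over. Pictures are saved under pics/ and viewed, at most 10 in all, crops included, and the job is handed in when it is done.

Besides the shell and the picture viewer there is one more tool, called after ">>>" by a JSON object that holds its "fn" and its "kwargs". play_rows: Moves the arm, as the interface text tells. Its arguments: {"type":"object","properties":{"deltas":{"type":"array","items":{"type":"number"}},"force":{"type":"number"}},"required":["deltas"]}

```bash
mkdir -p pics
cat > h.py <<'E'
import numpy as np, cv2
from plant import ctrl, cams
def cap(n,f=None):
    c=cams.capture(n)
    if f: cv2.imwrite('pics/'+f,c['pixels'][:,:,::-1])
    return c
def ray(c,uv):
    p=cv2.undistortPoints(np.array([[uv]],float),c['camera_matrix'],np.array(c['distortion'],float))[0,0]
    T=np.array(c['world_from_camera']); return T[:3,3],T[:3,:3]@np.array([p[0],p[1],1])
def onz(c,uv,z):
    o,d=ray(c,uv); return o+d*(z-o[2])/d[2]
def proj(c,P):
    T=np.linalg.inv(np.array(c['world_from_camera'])); P=np.atleast_2d(P).astype(float)
    return cv2.projectPoints(P,cv2.Rodrigues(T[:3,:3])[0],T[:3,3],c['camera_matrix'],np.array(c['distortion'],float))[0][:,0]
def tri(c1,u1,c2,u2):
    o1,d1=ray(c1,u1);o2,d2=ray(c2,u2)
    s=np.linalg.lstsq(np.c_[d1,-d2],o2-o1,rcond=None)[0]
    a=o1+s[0]*d1;b=o2+s[1]*d2
    return (a+b)/2,np.linalg.norm(a-b)
E
python3 - <<'E'
from h import *
ims=[cap(n,n+'0.png') for n in('scene','top')]
for c in ims: print(np.array(c['world_from_camera']).round(3).tolist(),c['camera_matrix'].tolist() if 0 else '')
s=ctrl.get_state(); print(s['t'],s['tcp_pos'],s['tcp_rot'],ctrl.finger_overhang)
E
```

```text
[[0.729, -0.447, 0.518, -0.181], [-0.684, -0.47, 0.557, -1.039], [-0.006, -0.761, -0.649, 1.171], [0.0, 0.0, 0.0, 1.0]] 
[[0.019, -0.979, 0.205, 0.379], [-1.0, -0.018, 0.01, -0.167], [-0.006, -0.205, -0.979, 1.282], [0.0, 0.0, 0.0, 1.0]] 
0.1 [ 0.2809551  -0.55745014  0.23372551] [-1.06644959e-03  9.72880670e-01  2.31305059e-01 -1.86586005e-04] 0.025
```

View pics/scene0.png

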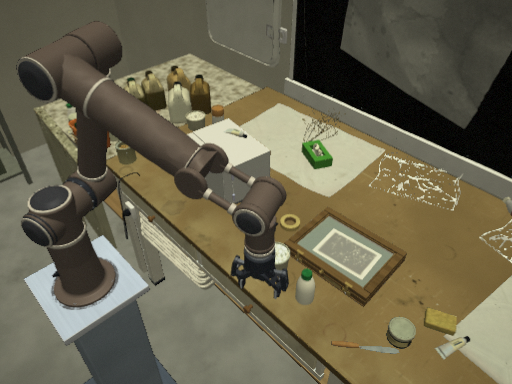

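View pics/top0.png

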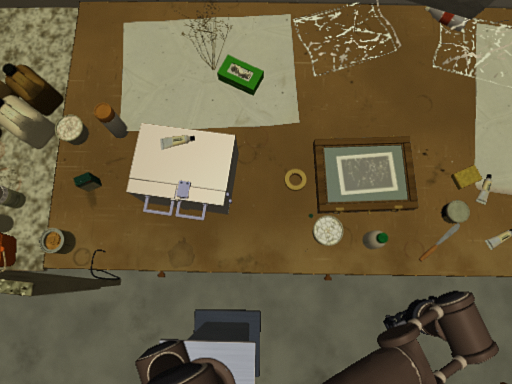

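The scene view shows the cupboard past the arm. In the top view the cupboard top covers about (128–236, 124–205), with the pulls at about (145–175, 212) and (177–206, 217), the tub at (328, 229) and the bottle at (376, 239). I'll take a magnified crop for precise points.

Run:
```python
from h import *
c=cap('top'); im=c['pixels'][:,:,::-1]
cv2.imwrite('pics/crop1.png',cv2.resize(im[115:230,118:246],None,fx=5,fy=5,interpolation=cv2.INTER_CUBIC))
hsv=cv2.cvtColor(np.ascontiguousarray(im),cv2.COLOR_BGR2HSV)
m=((hsv[:,:,1]<50)&(hsv[:,:,2]>200)).astype(np.uint8); m[:, :115]=0;m[:,245:]=0;m[:122]=0;m[225:]=0
n,l,st,ce=cv2.connectedComponentsWithStats(m)
k=1+np.argmax(st[1:,4]); print(st[k]); 
cn=max(cv2.findContours((l==k).astype(np.uint8),0,2)[0],key=cv2.contourArea)
print(cv2.approxPolyDP(cn,4,True)[:,0].tolist())
```

```text
[ 171  146   62   44 1195]
[[232, 146], [220, 146], [212, 162], [196, 161], [201, 163], [197, 171], [194, 163], [191, 171], [185, 166], [184, 173], [177, 170], [171, 181], [176, 182], [178, 175], [192, 185], [225, 189]]
```

View pics/crop1.png

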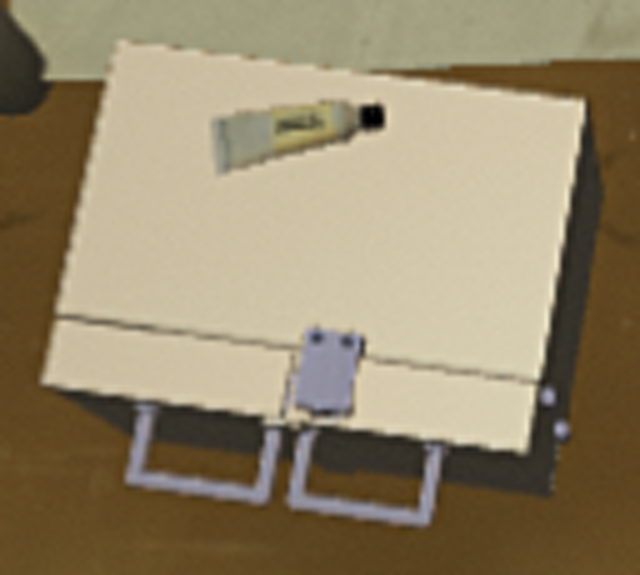

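The crop shows the top's back corners at (118,40) and (585,100), and the carcase front line running from (57,315) to (545,383). The doors' front edge runs from (42,383) to (528,452). The left bar runs (132,480)–(267,496) and the right bar (292,502)–(430,519).

```bash
cat >> h.py <<'E'
CP=np.array([0,0,0.])
E
python3 - <<'E'
from h import *
from scipy.optimize import least_squares
c=cap('top'); s=cap('scene')
pts=[((118,40),(.18,.15,.2)),((585,100),(.18,-.15,.2)),((57,315),(0,.15,.2)),((547,383),(0,-.15,.2)),((42,383),(-.044,.15,.198)),((528,452),(-.044,-.15,.198)),
((132,480),(-.089,.09,.175)),((267,496),(-.089,.01,.175)),((292,502),(-.089,-.01,.175)),((430,519),(-.089,-.09,.175))]
uv=np.array([[(a+.5)/5-.5+118,(b+.5)/5-.5+115] for (a,b),_ in pts]); L=np.array([p for _,p in pts])
W=np.array([onz(c,u,l[2]) for u,l in zip(uv,L)])
f=lambda q:(np.c_[np.cos(q[2])*L[:,0]-np.sin(q[2])*L[:,1]+q[0],np.sin(q[2])*L[:,0]+np.cos(q[2])*L[:,1]+q[1]]-W[:,:2])
r=least_squares(lambda q:f(q).ravel(),[.5,.1,0]); print(r.x,(f(r.x)*1000).round(1).tolist())
q=r.x
w=lambda p:np.r_[np.cos(q[2])*p[0]-np.sin(q[2])*p[1]+q[0],np.sin(q[2])*p[0]+np.cos(q[2])*p[1]+q[1],p[2]]
for p in [(-.089,.05,.172),(-.089,-.05,.172),(0,.15,.172),(0,-.15,.172),(-.026,.02,.18)]: print(p,w(p).round(4))
im=s['pixels'][:,:,::-1]; x0,y0=170,100
cv2.imwrite('pics/crop2.png',cv2.resize(im[y0:y0+110,x0:x0+120],None,fx=5,fy=5,interpolation=cv2.INTER_CUBIC))
for p in [(.18,-.15,.2),(-.044,-.15,.198),(.18,.15,.2),(-.044,.15,.198)]: print(p,proj(s,w(p)), ((proj(s,w(p))-[x0,y0]+.5)*5-.5).round())
for n,u in(('tub',(328,229)),('det',(376,239))): print(n,onz(c,u,.068 if n=='tub' else .134))
E
```

```text
[ 0.631922    0.08362787 -0.1205264 ] [[0.5, 1.2], [-0.1, -2.2], [0.1, 0.7], [1.0, 2.4], [-1.6, -0.0], [-0.9, -2.3], [1.0, -1.9], [-0.4, 2.0], [0.6, -2.4], [-0.2, 2.6]]
(-0.089, 0.05, 0.172) [0.5496 0.144  0.172 ]
(-0.089, -0.05, 0.172) [0.5376 0.0447 0.172 ]
(0, 0.15, 0.172) [0.65   0.2325 0.172 ]
(0, -0.15, 0.172) [ 0.6139 -0.0653  0.172 ]
(-0.026, 0.02, 0.18) [0.6085 0.1066 0.18  ]
(0.18, -0.15, 0.2) [[270.66334956 150.00701111]] [[505. 252.]]
(-0.044, -0.15, 0.198) [[222.76936875 171.60485734]] [[266. 360.]]
(0.18, 0.15, 0.2) [[228.34192019 117.87489894]] [[294.  91.]]
(-0.044, 0.15, 0.198) [[183.12416092 135.38202051]] [[ 68. 179.]]
tub [ 0.52022791 -0.39227609  0.068     ]
det [ 0.48396393 -0.52846105  0.134     ]
```

View pics/crop2.png

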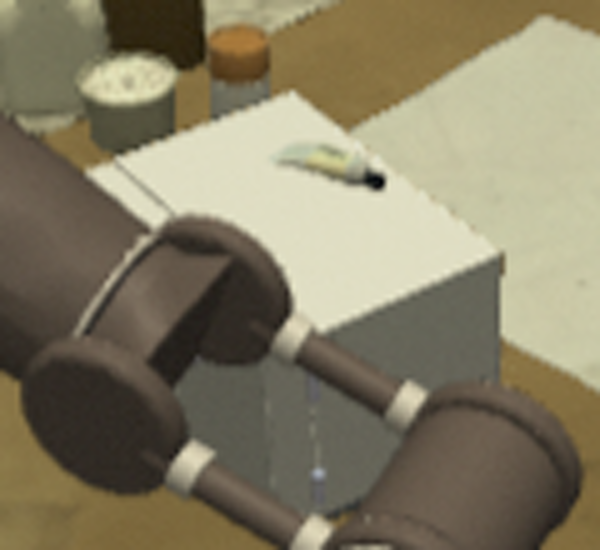

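The cupboard pose fits to about 2 mm, and its corners reproject well in the scene view, so the heights check out. Next is a planner that prints tool-frame rows.

```bash
cat >> h.py <<'E'
from scipy.spatial.transform import Rotation as R
Q=[0.6319,0.0836,-0.1205]
def w(x,y,z): 
    c,s=np.cos(Q[2]),np.sin(Q[2]); return np.array([c*x-s*y+Q[0],s*x+c*y+Q[1],z])
def door(side,th,r,off,z):
    "point at r along door from hinge, off in front of hinge plane; side +1 left; returns world pos, tool yaw"
    a=-side*th; c,s=np.cos(a),np.sin(a); x,y=-off,-side*r
    return w(c*x-s*y, side*.15+s*x+c*y, z), Q[2]+np.pi+a
def plan(wps,start=None,g=0):
    "wps: (xyz,yaw,rows). prints calls of 8 rows"
    if start is None:
        s=ctrl.get_state(); p=np.array(s['tcp_pos']); q=s['tcp_rot']; r=R.from_quat([*q[1:],q[0]])
    else: p=np.array(start[0]); r=R.from_euler('z',start[1])*R.from_quat([1,0,0,0])
    rows=[]
    for xyz,yaw,n in wps:
        tgt=R.from_euler('z',yaw)*R.from_quat([1,0,0,0]); p0=p.copy(); 
        dyaw=(r.inv()*tgt).as_rotvec()
        for i in range(n):
            d=r.inv().apply((np.array(xyz)-p0)/n); rows.append([*d.round(4),*(dyaw/n).round(3),g]); r=r*R.from_rotvec(dyaw/n); p=p+(np.array(xyz)-p0)/n
    while len(rows)%8: rows.append([0]*6+[g])
    for i in range(0,len(rows),8):
        print('['+',\n '.join(','.join('%g'%v for v in x) for x in rows[i:i+8])+']')
E
python3 - <<'E'
from h import *
p,y=door(1,0,.10,.064,.29); print(p,y)
plan([([.40,-.25,.30],1.70,7),(p,y,9)])
E
```

```text
[0.57437452 0.14093078 0.29      ] 3.0210926535897933
[0.035,-0.0316,-0.0094,-0,-0,-0.176,0,
 0.04,-0.025,-0.0094,-0,-0,-0.176,0,
 0.0437,-0.0176,-0.0094,-0,-0,-0.176,0,
 0.0461,-0.0097,-0.0094,-0,-0,-0.176,0,
 0.0471,-0.0014,-0.0094,-0,-0,-0.176,0,
 0.0466,0.0068,-0.0094,-0,-0,-0.176,0,
 0.0447,0.0149,-0.0094,-0,-0,-0.176,0,
 0.0406,0.0248,0.0011,0,0,-0.147,0]
[0.0365,0.0305,0.0011,0,0,-0.147,0,
 0.0317,0.0355,0.0011,0,0,-0.147,0,
 0.0261,0.0397,0.0011,0,0,-0.147,0,
 0.02,0.0431,0.0011,0,0,-0.147,0,
 0.0135,0.0456,0.0011,0,0,-0.147,0,
 0.0067,0.0471,0.0011,0,0,-0.147,0,
 -0.0003,0.0476,0.0011,0,0,-0.147,0,
 -0.0072,0.047,0.0011,0,0,-0.147,0]
```

>>> {"fn": "play_rows", "kwargs": {"deltas": [0.035,-0.032,-0.009,0,0,-0.176,0,0.04,-0.025,-0.009,0,0,-0.176,0,0.044,-0.018,-0.009,0,0,-0.176,0,0.046,-0.01,-0.009,0,0,-0.176,0,0.047,-0.001,-0.009,0,0,-0.176,0,0.047,0.007,-0.009,0,0,-0.176,0,0.045,0.015,-0.009,0,0,-0.176,0,0.041,0.025,0,0,0,-0.147,0], "force": 20}}

```text
t: 1.25
tcp_pos: [0.4208, -0.2042, 0.299]
tcp_rot: [0.001, 0.602, 0.799, 0.0]
ft_force: [0.9, -0.3, -0.1]
gripper_width: 0.0001
gripper_force: 0.0
```

>>> {"fn": "play_rows", "kwargs": {"deltas": [0.036,0.03,0,0,0,-0.147,0,0.032,0.035,0,0,0,-0.147,0,0.026,0.04,0,0,0,-0.147,0,0.02,0.043,0,0,0,-0.147,0,0.013,0.046,0,0,0,-0.147,0,0.007,0.047,0,0,0,-0.147,0,0,0.047,0,0,0,-0.147,0,-0.007,0.047,0,0,0,-0.147,0]}}

```text
t: 2.25
tcp_pos: [0.5745, 0.1427, 0.2978]
tcp_rot: [0.0, 0.057, 0.998, -0.0]
ft_force: [-0.5, 0.1, 0.3]
gripper_width: -0.0002
gripper_force: 0.0
```

Run:
```python
from h import *
c=cap('wrist','wr1.png')
P=[door(1,0,.06,.089,.177)[0],door(1,0,.14,.089,.177)[0],w(-.044,.15,.198),w(-.044,-.15,.198),w(0,.15,.2)]
print(proj(c,P).round(1).tolist())
p,y=door(1,0,.10,.064,.181)
plan([(p,y,8)])
```

```text
[[303.3, 169.4], [209.3, 168.8], [376.0, 228.2], [19.9, 225.5], [370.7, 276.1]]
[0.0002,-0.001,0.0146,0.001,0,0.001,0,
 0.0002,-0.001,0.0146,0.001,0,0.001,0,
 0.0002,-0.001,0.0146,0.001,0,0.001,0,
 0.0002,-0.001,0.0146,0.001,0,0.001,0,
 0.0002,-0.001,0.0146,0.001,0,0.001,0,
 0.0002,-0.001,0.0146,0.001,0,0.001,0,
 0.0002,-0.0009,0.0146,0.001,0,0.001,0,
 0.0002,-0.0009,0.0146,0.001,0,0.001,0]
```

View pics/wr1.png

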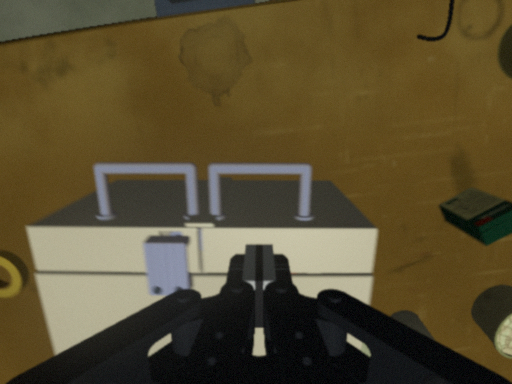

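The wrist view shows the left bar at (209–312, 169), matching the prediction, and the door corner at (376, 228) matches too. I'll descend.

>>> {"fn": "play_rows", "kwargs": {"deltas": [0,-0.001,0.0145,0,0,0,0,0,0,0.0145,0,0,0,0,0,0,0.0145,0,0,0,0,0,0,0.0145,0,0,0,0,0,0,0.0145,0,0,0,0,0,0,0.0145,0,0,0,0,0,0,0.0145,0,0,0,0,0,0,0.0145,0,0,0,0]}}

```text
t: 3.3
tcp_pos: [0.5741, 0.1402, 0.1809]
tcp_rot: [0.0, 0.06, 0.998, -0.0]
ft_force: [0.6, 0.1, -0.3]
gripper_width: -0.0001
gripper_force: 0.0
```

Run:
```python
from h import *
print(ctrl.get_state()['tcp_pos'],ctrl.get_state()['ft_force'])
plan([(*door(1,t,.10,.064,.181),1) for t in np.arange(1,12)*.1]+[((door(1,1.1,.1,.064,.32)[0]),door(1,1.1,.1,.064,.3)[1],5)])
```

```text
[0.57405347 0.14023257 0.18091864] [ 0.56280464  0.13011132 -0.29695479]
[0.0094,0.0076,-0.0001,0,0,0.101,0,
 0.0097,0.0069,0,-0,-0,0.1,0,
 0.0097,0.0069,0,-0,-0,0.1,0,
 0.0097,0.0069,-0,0,0,0.1,0,
 0.0097,0.0069,0,-0,-0,0.1,0,
 0.0097,0.0069,-0,-0,0,0.1,0,
 0.0097,0.0069,-0,0,0,0.1,0,
 0.0097,0.0069,0,-0,-0,0.1,0]
[0.0097,0.0069,-0,0,0,0.1,0,
 0.0097,0.0069,0,-0,-0,0.1,0,
 0.0097,0.0069,-0,0,0,0.1,0,
 -0,0,-0.0278,0,0,0,0,
 -0,0,-0.0278,0,0,0,0,
 -0,0,-0.0278,0,0,0,0,
 -0,0,-0.0278,0,0,0,0,
 -0,0,-0.0278,0,0,0,0]
```

>>> {"fn": "play_rows", "kwargs": {"deltas": [0.0095,0.007,0,0,0,0.1,0,0.0097,0.0069,0,0,0,0.1,0,0.0097,0.0069,0,0,0,0.1,0,0.0097,0.0069,0,0,0,0.1,0,0.0097,0.0069,0,0,0,0.1,0,0.0097,0.0069,0,0,0,0.1,0,0.0097,0.0069,0,0,0,0.1,0,0.0097,0.0069,0,0,0,0.1,0]}}

```text
t: 4.3
tcp_pos: [0.531, 0.2229, 0.1814]
tcp_rot: [-0.0, 0.445, 0.895, -0.0]
ft_force: [-0.2, 0.1, -0.2]
gripper_width: -0.0
gripper_force: 0.0
```

>>> {"fn": "play_rows", "kwargs": {"deltas": [0.0097,0.0069,0,0,0,0.1,0,0.0097,0.0069,0,0,0,0.1,0,0.0097,0.0069,0,0,0,0.1,0,0,0,-0.028,0,0,0,0,0,0,-0.028,0,0,0,0,0,0,-0.028,0,0,0,0,0,0,-0.028,0,0,0,0,0,0,-0.028,0,0,0,0]}}

```text
t: 5.3
tcp_pos: [0.5336, 0.2581, 0.3223]
tcp_rot: [0.0, 0.573, 0.82, 0.0]
ft_force: [0.2, 1.1, 0.2]
gripper_width: 0.0
gripper_force: 0.0
```

Run:
```python
from h import *
c=cap('top','top2.png')
cv2.imwrite('pics/top2c.png',cv2.resize(c['pixels'][115:275,70:270,::-1],None,fx=3,fy=3))
# tab press point, high, yaw back to pi-.12
yw=Q[2]+np.pi
plan([(w(-.03,.1,.30),yw,4),(w(-.026,.024,.25),yw,4)])
```

```text
[-0.0238,0.0121,0.0069,0.002,0.001,-0.275,0,
 -0.0262,0.0052,0.0068,0.002,0.001,-0.275,0,
 -0.0266,-0.002,0.0068,0.002,0.001,-0.275,0,
 -0.0251,-0.0092,0.0068,0.002,0.001,-0.275,0,
 -0.001,-0.019,0.0125,0,0,0,0,
 -0.001,-0.019,0.0125,0,0,0,0,
 -0.001,-0.019,0.0125,0,0,0,0,
 -0.001,-0.019,0.0125,0,0,0,0]
```

View pics/top2c.png

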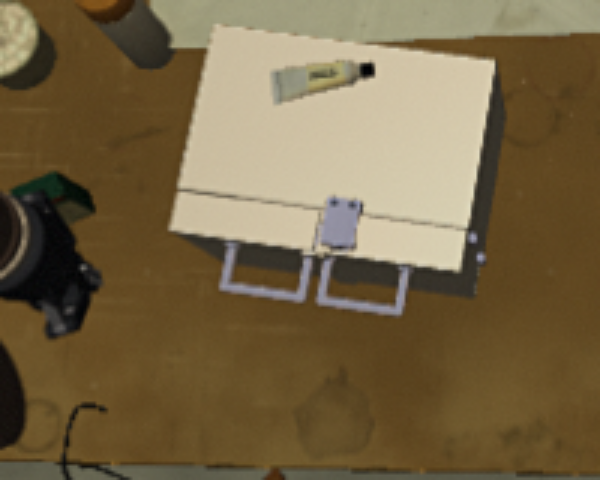

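The top view shows the left door shut again: bars at (220–305, 293) and (320–405, 305) in the crop. Either the hook slipped over the bar or the door sprang back. I'll re-enter deeper, pull partway, and look.

Run:
```python
from h import *
p,y=door(1,0,.10,.064,.30); p2,_=door(1,0,.1,.064,.171)
plan([(p,y,7),(p2,y,9)])
plan([(*door(1,t,.10,.064,.171),2) for t in (.1,.2,.3,.4)],start=(p2,y))
```

```text
[-0.0177,-0.0006,0.0039,0.001,0.001,-0.157,0,
 -0.0174,-0.0034,0.0039,0.001,0.001,-0.157,0,
 -0.0167,-0.0061,0.0039,0.001,0.001,-0.157,0,
 -0.0155,-0.0086,0.0039,0.001,0.001,-0.157,0,
 -0.014,-0.0109,0.0039,0.001,0.001,-0.157,0,
 -0.0121,-0.013,0.0039,0.001,0.001,-0.157,0,
 -0.0099,-0.0147,0.0039,0.001,0.001,-0.157,0,
 0,0,0.0143,-0,-0,0,0]
[0,0,0.0143,-0,-0,0,0,
 0,0,0.0143,-0,-0,0,0,
 0,0,0.0143,-0,-0,0,0,
 0,0,0.0143,-0,-0,0,0,
 0,0,0.0143,-0,-0,0,0,
 0,0,0.0143,-0,-0,0,0,
 0,0,0.0143,-0,-0,0,0,
 0,0,0.0143,-0,-0,0,0]
[0.0048,0.0034,0,0,0,0.05,0,
 0.005,0.0032,0,0,0,0.05,0,
 0.0048,0.0034,0,0,0,0.05,0,
 0.005,0.0032,0,0,0,0.05,0,
 0.0048,0.0034,0,0,0,0.05,0,
 0.005,0.0032,0,0,0,0.05,0,
 0.0048,0.0034,0,0,0,0.05,0,
 0.005,0.0032,0,0,0,0.05,0]
```

>>> {"fn": "play_rows", "kwargs": {"deltas": [-0.0177,-0.0006,0.004,0,0,-0.157,0,-0.0174,-0.0034,0.004,0,0,-0.157,0,-0.0167,-0.0061,0.004,0,0,-0.157,0,-0.0155,-0.0086,0.004,0,0,-0.157,0,-0.014,-0.0109,0.004,0,0,-0.157,0,-0.0121,-0.013,0.004,0,0,-0.157,0,-0.01,-0.0147,0.004,0,0,-0.157,0,0,0,0.0143,0,0,0,0]}}

```text
t: 6.35
tcp_pos: [0.573, 0.1392, 0.2791]
tcp_rot: [0.001, 0.062, 0.998, 0.0]
ft_force: [-0.8, 0.5, 0.5]
gripper_width: -0.0003
gripper_force: 0.0
```

>>> {"fn": "play_rows", "kwargs": {"deltas": [0,0,0.0143,0,0,0,0,0,0,0.0143,0,0,0,0,0,0,0.0143,0,0,0,0,0,0,0.0143,0,0,0,0,0,0,0.0143,0,0,0,0,0,0,0.0143,0,0,0,0,0,0,0.0143,0,0,0,0,0,0,0.0143,0,0,0,0]}}

```text
t: 7.35
tcp_pos: [0.5723, 0.1399, 0.1643]
tcp_rot: [0.0, 0.06, 0.998, 0.0]
ft_force: [0.3, -0.9, -0.7]
gripper_width: 0.0002
gripper_force: 0.0
```

>>> {"fn": "play_rows", "kwargs": {"deltas": [0.0048,0.0034,0,0,0,0.05,0,0.005,0.0032,0,0,0,0.05,0,0.0048,0.0034,0,0,0,0.05,0,0.005,0.0032,0,0,0,0.05,0,0.0048,0.0034,0,0,0,0.05,0,0.005,0.0032,0,0,0,0.05,0,0.0048,0.0034,0,0,0,0.05,0,0.005,0.0032,0,0,0,0.05,0]}}

```text
t: 8.35
tcp_pos: [0.5431, 0.1761, 0.1647]
tcp_rot: [0.001, 0.258, 0.966, -0.0]
ft_force: [1.3, -1.0, -0.3]
gripper_width: -0.0001
gripper_force: 0.9
```

Run:
```python
from h import *
cap('wrist','wr2.png')
```

```text
(no output)
```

View pics/wr2.png

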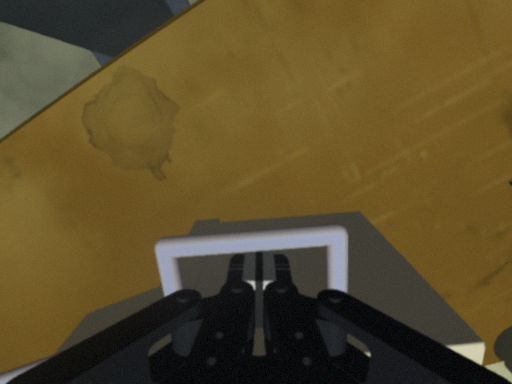

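The fingers are inside the left pull now (bar from (157,248) to (345,232)), and the door has come with them. I'll keep swinging before lifting out.

>>> {"fn": "play_rows", "kwargs": {"deltas": [0.0068,0.0048,0,0,0,0.07,0,0.0068,0.0048,0,0,0,0.07,0,0.0068,0.0048,0,0,0,0.07,0,0.0068,0.0048,0,0,0,0.07,0,0.0068,0.0048,0,0,0,0.07,0,0.0068,0.0048,0,0,0,0.07,0,0.0068,0.0048,0,0,0,0.07,0,0.0068,0.0048,0,0,0,0.07,0]}}

```text
t: 9.4
tcp_pos: [0.5301, 0.241, 0.1648]
tcp_rot: [-0.0, 0.515, 0.857, -0.0]
ft_force: [-0.1, 0.5, 0.3]
gripper_width: 0.0002
gripper_force: 0.0
```

>>> {"fn": "play_rows", "kwargs": {"deltas": [0.0068,0.0048,0,0,0,0.07,0,0.0068,0.0048,0,0,0,0.07,0,0.0068,0.0048,0,0,0,0.07,0,0.0068,0.0048,0,0,0,0.07,0,0.0068,0.0048,0,0,0,0.07,0,0.0068,0.0048,0,0,0,0.07,0,0.0068,0.0048,0,0,0,0.07,0,0.0068,0.0048,0,0,0,0.07,0]}}

```text
t: 10.4
tcp_pos: [0.5535, 0.3033, 0.1648]
tcp_rot: [-0.001, 0.732, 0.681, 0.0]
ft_force: [-0.9, 1.6, 0.1]
gripper_width: 0.0002
gripper_force: 1.0
```

Run:
```python
from h import *
cap('wrist','wr3.png')
```

```text
(no output)
```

View pics/wr3.png

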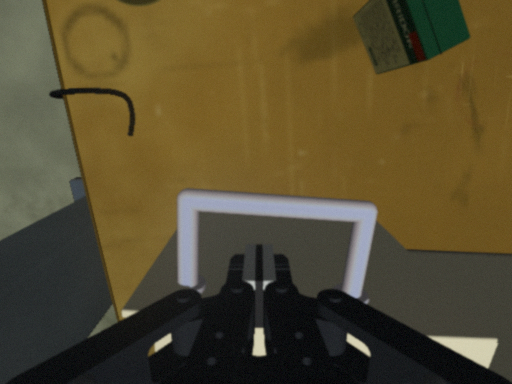

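The bar is at (180–375, 200) ahead of the fingers, so the door is past 1.5 rad. I'll lift out and go above the tab.

Run:
```python
from h import *
s=ctrl.get_state();p=np.array(s['tcp_pos']);yw=Q[2]+np.pi;y0=door(1,1.52,.1,.064,0)[1]
plan([(p+[0,0,.135],y0,5),(w(-.026,.024,.30),yw,9),(w(-.026,.024,.25),yw,2)])
```

```text
[0.0001,0,-0.027,0,-0.001,-0.001,0,
 0.0001,0,-0.027,0,-0.001,-0.001,0,
 0,0,-0.027,0,-0.001,-0.001,0,
 0,0,-0.027,0,-0.001,-0.001,0,
 0,0,-0.027,0,-0.001,-0.001,0,
 -0.021,0.0076,-0,0,-0,-0.169,0,
 -0.022,0.0039,-0,0,-0,-0.169,0,
 -0.0224,0.0002,-0,0,-0,-0.169,0]
[-0.0221,-0.0036,-0,0,-0,-0.169,0,
 -0.0212,-0.0073,-0,0,-0,-0.169,0,
 -0.0196,-0.0107,-0,0,-0,-0.169,0,
 -0.0176,-0.0139,-0,0,-0,-0.169,0,
 -0.015,-0.0166,-0,0,-0,-0.169,0,
 -0.012,-0.0189,-0,0,-0,-0.169,0,
 0,-0,0.025,0,-0,-0,0,
 0,-0,0.025,0,-0,-0,0]
```

>>> {"fn": "play_rows", "kwargs": {"deltas": [0,0,-0.027,0,0,0,0,0,0,-0.027,0,0,0,0,0,0,-0.027,0,0,0,0,0,0,-0.027,0,0,0,0,0,0,-0.027,0,0,0,0,-0.021,0.0076,0,0,0,-0.169,0,-0.022,0.004,0,0,0,-0.169,0,-0.0224,0,0,0,0,-0.169,0]}}

```text
t: 11.45
tcp_pos: [0.5722, 0.2366, 0.2998]
tcp_rot: [0.0, 0.534, 0.846, -0.0]
ft_force: [0.4, -0.0, -0.4]
gripper_width: 0.0001
gripper_force: 0.0
```

>>> {"fn": "play_rows", "kwargs": {"deltas": [-0.022,-0.0036,0,0,0,-0.169,0,-0.0212,-0.0073,0,0,0,-0.169,0,-0.0196,-0.0107,0,0,0,-0.169,0,-0.0176,-0.014,0,0,0,-0.169,0,-0.015,-0.0166,0,0,0,-0.169,0,-0.012,-0.019,0,0,0,-0.169,0,0,0,0,0,0,0,0,0,0,0,0,0,0,0]}}

```text
t: 12.45
tcp_pos: [0.6083, 0.1086, 0.2999]
tcp_rot: [-0.0, 0.061, 0.998, 0.0]
ft_force: [-0.1, 0.4, 0.3]
gripper_width: -0.0002
gripper_force: 0.0
```

Run:
```python
from h import *
c=cap('wrist'); t=cap('top')
a=c['pixels'][:,:,::-1]; b=cv2.resize(t['pixels'][115:275,70:256,::-1],None,fx=1.5,fy=1.5)
o=np.zeros((384,800,3),np.uint8);o[:,:512]=a;o[:240,512:512+279]=b[:, :279]; cv2.imwrite('pics/both.png',o)
s=ctrl.get_state();print(s['t'],s['tcp_pos'])
print(proj(c,[w(-.026,.02,.18),w(-.038,.045,.18),w(-.014,.045,.18),w(-.038,-.0,.18),w(0,-.15,.2),w(0,.15,.2)]).round().tolist())
yw=Q[2]+np.pi
plan([(w(-.026,.024,.21),yw,4),(w(-.026,.024,.176),yw,12)])
```

```text
12.55 [0.60821441 0.10903083 0.30003326]
[[256.0, 198.0], [285.0, 185.0], [284.0, 211.0], [233.0, 185.0], [56.0, 234.0], [410.0, 234.0]]
[-0.0002,0.0004,0.0225,0,-0,0,0,
 -0.0001,0.0004,0.0225,0,-0,0,0,
 -0.0001,0.0004,0.0225,0,-0,0,0,
 -0.0001,0.0004,0.0225,0,-0,0,0,
 -0,-0,0.0028,0,-0,0,0,
 -0,-0,0.0028,0,-0,0,0,
 -0,-0,0.0028,0,-0,0,0,
 -0,-0,0.0028,0,-0,0,0]
[-0,-0,0.0028,0,-0,0,0,
 -0,-0,0.0028,0,-0,0,0,
 -0,-0,0.0028,0,-0,0,0,
 -0,-0,0.0028,0,-0,0,0,
 -0,-0,0.0028,0,-0,0,0,
 -0,-0,0.0028,0,-0,0,0,
 -0,-0,0.0028,0,-0,0,0,
 -0,-0,0.0028,0,-0,0,0]
```

View pics/both.png

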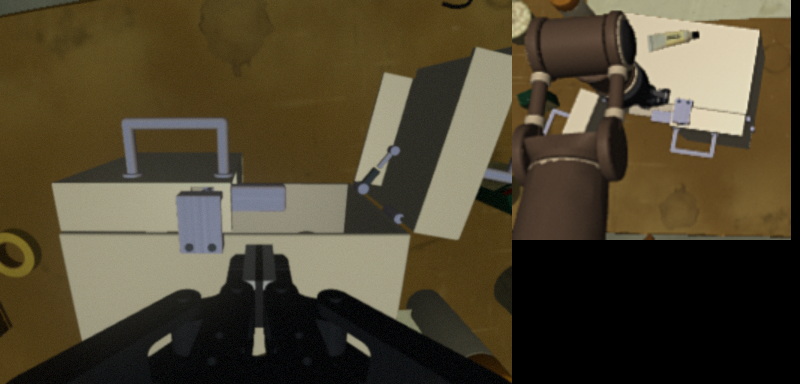

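The wrist view shows the left door open at right and the tab at (233–285, 185–211), exactly where predicted. I'll press slightly further from the keeper (y = 36) for body clearance.

>>> {"fn": "play_rows", "kwargs": {"deltas": [0,0.003,0.0225,0,0,0,0,0,0.003,0.0225,0,0,0,0,0,0.003,0.0225,0,0,0,0,0,0.003,0.0225,0,0,0,0,0,0,0.003,0,0,0,0,0,0,0.003,0,0,0,0,0,0,0.003,0,0,0,0,0,0,0.003,0,0,0,0]}}

```text
t: 13.55
tcp_pos: [0.6106, 0.1202, 0.199]
tcp_rot: [0.001, 0.06, 0.998, 0.0]
ft_force: [0.9, -0.4, -0.7]
gripper_width: 0.0003
gripper_force: 0.0
```

>>> {"fn": "play_rows", "kwargs": {"deltas": [0,0,0.0025,0,0,0,0,0,0,0.0025,0,0,0,0,0,0,0.0025,0,0,0,0,0,0,0.0025,0,0,0,0,0,0,0.0025,0,0,0,0,0,0,0.0025,0,0,0,0,0,0,0.0025,0,0,0,0,0,0,0.0025,0,0,0,0]}}

```text
t: 14.55
tcp_pos: [0.61, 0.1202, 0.1785]
tcp_rot: [0.0, 0.06, 0.998, -0.0]
ft_force: [-0.8, -0.1, 1.6]
gripper_width: -0.0002
gripper_force: 1.1
```

>>> {"fn": "play_rows", "kwargs": {"deltas": [0,0.003,0,0,0,0,0,0,0,0.0025,0,0,0,0,0,0,0.0025,0,0,0,0,0,0,0.0025,0,0,0,0,0,0,0.0025,0,0,0,0,0,0,0,0,0,0,0,0,0,0,0,0,0,0,0,0,0,0,0,0,0]}}

```text
t: 15.55
tcp_pos: [0.61, 0.123, 0.1678]
tcp_rot: [-0.0, 0.06, 0.998, -0.0]
ft_force: [-0.1, -0.2, -0.0]
gripper_width: -0.0002
gripper_force: 0.1
```

Run:
```python
from h import *
c=cap('wrist'); s=ctrl.get_state(); print(s['tcp_pos'],s['ft_force'])
im=c['pixels'][:,:,::-1]
for z in (.18,.17,.165,.16,.155): print(z,proj(c,[w(-.038,.045,z),w(-.014,.045,z),w(-.038,0,z)]).round().tolist())
print('keeper',proj(c,[w(-.038,-.008,.216),w(-.038,-.042,.216)]).round().tolist())
cv2.imwrite('pics/press.png',cv2.resize(im[60:330,60:420],None,fx=2,fy=2))
```

```text
[0.61000855 0.12296128 0.16782303] [ 0.88541186 -0.53951152  0.93492504]
0.18 [[276.0, 255.0], [275.0, 300.0], [177.0, 254.0]]
0.17 [[275.0, 245.0], [274.0, 288.0], [182.0, 245.0]]
0.165 [[275.0, 241.0], [274.0, 283.0], [184.0, 241.0]]
0.16 [[274.0, 237.0], [273.0, 278.0], [187.0, 237.0]]
0.155 [[274.0, 233.0], [273.0, 273.0], [189.0, 233.0]]
keeper [[127.0, 301.0], [32.0, 300.0]]
```

View pics/press.png

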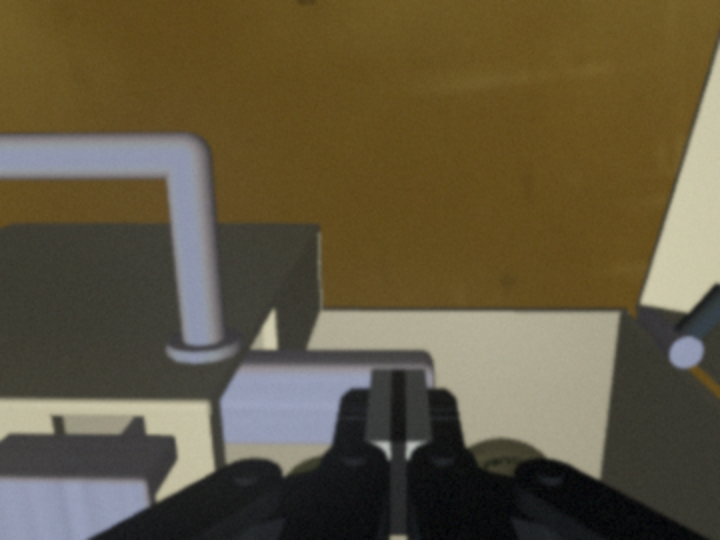

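The crop shows the tab's front top edge at about (222–434, 360) and its bottom edge at y≈443, so the tab top is at about z 0.164. The bolt has moved down about 16 mm. I'll press further and measure the tab edge numerically.

>>> {"fn": "play_rows", "kwargs": {"deltas": [0,0,0.002,0,0,0,0,0,0,0.002,0,0,0,0,0,0,0.002,0,0,0,0,0,0,0.002,0,0,0,0,0,0,0,0,0,0,0,0,0,0,0,0,0,0,0,0,0,0,0,0,0,0,0,0,0,0,0,0]}}

```text
t: 16.6
tcp_pos: [0.6104, 0.1232, 0.1601]
tcp_rot: [0.0, 0.06, 0.998, 0.0]
ft_force: [-1.1, -0.5, 0.3]
gripper_width: -0.0001
gripper_force: 0.0
```

```bash
cat > tab.py <<'E'
from h import *
c=cap('wrist'); s=ctrl.get_state(); print(s['t'],np.round(s['tcp_pos'],4),np.round(s['ft_force'],1))
old=cv2.imread('pics/press.png')[::2,::2]
im=c['pixels'][:,:,::-1]
print('old',[tuple(old[y-60,205-60]) for y in (231,234,236,238,240,242,244,278,280,282,284)])
for u in (205,): print('new',[(y,*im[y,u].tolist()) for y in range(222,296,2)])
for z in (.164,.16,.155): print(z,proj(c,[w(-.038,.02,z),w(-.014,.02,z)]).round().tolist())
E
python3 tab.py
```

```text
16.65 [0.6104 0.1232 0.1601] [-0.9  0.4 -0.6]
old [(np.uint8(54), np.uint8(59), np.uint8(61)), (np.uint8(57), np.uint8(59), np.uint8(61)), (np.uint8(66), np.uint8(66), np.uint8(68)), (np.uint8(68), np.uint8(65), np.uint8(68)), (np.uint8(78), np.uint8(74), np.uint8(79)), (np.uint8(105), np.uint8(102), np.uint8(105)), (np.uint8(143), np.uint8(136), np.uint8(141)), (np.uint8(180), np.uint8(156), np.uint8(149)), (np.uint8(173), np.uint8(154), np.uint8(149)), (np.uint8(149), np.uint8(154), np.uint8(156)), (np.uint8(139), np.uint8(157), np.uint8(161))]
new [(222, 45, 56, 57), (224, 50, 57, 59), (226, 52, 58, 59), (228, 50, 58, 58), (230, 53, 58, 59), (232, 51, 57, 57), (234, 59, 62, 64), (236, 70, 65, 68), (238, 72, 68, 71), (240, 90, 87, 91), (242, 128, 124, 127), (244, 159, 150, 151), (246, 170, 155, 150), (248, 182, 158, 151), (250, 183, 159, 151), (252, 180, 156, 149), (254, 184, 158, 152), (256, 183, 156, 151), (258, 182, 158, 150), (260, 188, 163, 156), (262, 191, 162, 157), (264, 182, 160, 150), (266, 181, 156, 149), (268, 179, 153, 149), (270, 182, 159, 152), (272, 178, 156, 149), (274, 180, 157, 150), (276, 179, 155, 148), (278, 179, 156, 152), (280, 161, 151, 149), (282, 138, 157, 159), (284, 138, 158, 164), (286, 140, 159, 164), (288, 136, 156, 162), (290, 134, 157, 161), (292, 136, 156, 161), (294, 133, 153, 159)]
0.164 [[222.0, 246.0], [224.0, 290.0]]
0.16 [[223.0, 243.0], [225.0, 285.0]]
0.155 [[224.0, 238.0], [226.0, 280.0]]
```

>>> {"fn": "play_rows", "kwargs": {"deltas": [0,0,0,0,0,0,0,0,0,0,0,0,0,0,0,0,0,0,0,0,0,0,0,0,0,0,0,0,0,0,0.001,0,0,0,0,0,0,0.001,0,0,0,0,0,0,0.001,0,0,0,0,0,0,0.001,0,0,0,0]}}

```text
t: 17.65
tcp_pos: [0.6106, 0.1232, 0.1582]
tcp_rot: [0.0, 0.06, 0.998, 0.0]
ft_force: [-4.2, -0.3, 11.5]
gripper_width: 0.0003
gripper_force: 5.9
```

```bash
python3 tab.py | grep -v old
python3 - <<'E'
from h import *
c=cap('wrist'); s=ctrl.get_state(); p=np.array(s['tcp_pos'])
for d in (0,.004,.012,.025): print(d,proj(c,[p-[0,0,d]]).round())
print(np.array(c['world_from_camera'])[:3,3]-p)
E
```

```text
17.7 [0.6107 0.1232 0.1583] [-4.  -0.1  9. ]
new [(222, 51, 58, 58), (224, 53, 60, 63), (226, 50, 57, 60), (228, 49, 59, 60), (230, 53, 57, 60), (232, 55, 62, 61), (234, 53, 57, 56), (236, 67, 65, 67), (238, 69, 64, 69), (240, 88, 86, 87), (242, 128, 123, 125), (244, 154, 146, 148), (246, 174, 155, 152), (248, 183, 158, 152), (250, 181, 158, 152), (252, 182, 156, 154), (254, 184, 159, 153), (256, 184, 160, 153), (258, 180, 156, 147), (260, 187, 164, 155), (262, 188, 164, 156), (264, 182, 159, 151), (266, 180, 155, 150), (268, 183, 160, 152), (270, 185, 161, 152), (272, 177, 155, 147), (274, 183, 156, 149), (276, 183, 157, 151), (278, 180, 157, 148), (280, 172, 159, 156), (282, 143, 156, 162), (284, 138, 160, 163), (286, 137, 157, 162), (288, 137, 157, 163), (290, 137, 159, 162), (292, 138, 157, 161), (294, 137, 156, 161)]
0.164 [[222.0, 247.0], [224.0, 291.0]]
0.16 [[223.0, 244.0], [224.0, 287.0]]
0.155 [[224.0, 239.0], [225.0, 282.0]]
0 [[257. 264.]]
0.004 [[258. 261.]]
0.012 [[258. 254.]]
0.025 [[258. 243.]]
[-0.07453056  0.00973288  0.13841056]
```

The force rises to 11.5 N with the tab at z≈0.156, so the bolt is on its lower stop. The right pull sits close to the keeper, so I'll hook it with the tool tilted 17° to keep the body clear.

```bash
cat >> h.py <<'E'
def ori(yaw,b=0): return R.from_euler('z',yaw)*R.from_euler('y',b)*R.from_quat([1,0,0,0])
def plan2(wps,start=None):
    if start is None:
        s=ctrl.get_state(); p=np.array(s['tcp_pos']); q=s['tcp_rot']; r=R.from_quat([*q[1:],q[0]])
    else: p,r=np.array(start[0]),start[1]
    rows=[]
    for xyz,tgt,n in wps:
        dp=(np.array(xyz)-p)/n; dr=(r.inv()*tgt).as_rotvec()/n
        for i in range(n):
            rows.append([*r.inv().apply(dp).round(4),*dr.round(3),0]); r=r*R.from_rotvec(dr); p=p+dp
    while len(rows)%8: rows.append([0]*7)
    for i in range(0,len(rows),8): print(', '.join(', '.join('%g'%(v+0.) for v in x) for x in rows[i:i+8]),'\n')
E
python3 - <<'E'
from h import *
s=ctrl.get_state(); print(np.round(s['joint_positions'],2)); p=np.array(s['tcp_pos']); b=.297; y=Q[2]+np.pi
A=door(-1,0,.1,.061,.30)[0]; B=A*[1,1,0]+[0,0,.164]
plan2([(p+[0,0,.14],ori(y),5),(A,ori(y,b),5),(B,ori(y,b),14)])
plan2([(door(-1,t,.1,.061,.164)[0],ori(y+t,b),1) for t in np.arange(1,9)*.07],start=(B,ori(y,b)))
E
```

```text
[ 0.13  0.38  1.7  -0.    1.06 -1.32]
0, 0, -0.028, 0, 0, 0, 0, 0, 0, -0.028, 0, 0, 0, 0, 0, 0, -0.028, 0, 0, 0, 0, 0, 0, -0.028, 0, 0, 0, 0, 0, 0, -0.028, 0, 0, 0, 0, 0.007, -0.0174, -0.0003, 0, -0.059, 0, 0, 0.007, -0.0174, -0.0007, 0, -0.059, 0, 0, 0.0069, -0.0174, -0.0012, 0, -0.059, 0, 0 

0.0069, -0.0174, -0.0016, 0, -0.059, 0, 0, 0.0067, -0.0174, -0.002, 0, -0.059, 0, 0, 0.0028, 0, 0.0093, 0, 0, 0, 0, 0.0028, 0, 0.0093, 0, 0, 0, 0, 0.0028, 0, 0.0093, 0, 0, 0, 0, 0.0028, 0, 0.0093, 0, 0, 0, 0, 0.0028, 0, 0.0093, 0, 0, 0, 0, 0.0028, 0, 0.0093, 0, 0, 0, 0 

0.0028, 0, 0.0093, 0, 0, 0, 0, 0.0028, 0, 0.0093, 0, 0, 0, 0, 0.0028, 0, 0.0093, 0, 0, 0, 0, 0.0028, 0, 0.0093, 0, 0, 0, 0, 0.0028, 0, 0.0093, 0, 0, 0, 0, 0.0028, 0, 0.0093, 0, 0, 0, 0, 0.0028, 0, 0.0093, 0, 0, 0, 0, 0.0028, 0, 0.0093, 0, 0, 0, 0 

0.0065, -0.0045, -0.002, -0.02, 0, -0.067, 0, 0.0065, -0.0045, -0.002, -0.02, 0, -0.067, 0, 0.0065, -0.0045, -0.002, -0.02, 0, -0.067, 0, 0.0065, -0.0045, -0.002, -0.02, 0, -0.067, 0, 0.0065, -0.0045, -0.002, -0.02, 0, -0.067, 0, 0.0065, -0.0045, -0.002, -0.02, 0, -0.067, 0, 0.0065, -0.0045, -0.002, -0.02, 0, -0.067, 0, 0.0065, -0.0045, -0.002, -0.02, 0, -0.067, 0
```

>>> {"fn": "play_rows", "kwargs": {"deltas": [0,0,-0.028,0,0,0,0,0,0,-0.028,0,0,0,0,0,0,-0.028,0,0,0,0,0,0,-0.028,0,0,0,0,0,0,-0.028,0,0,0,0,0.007,-0.0174,-0.0003,0,-0.059,0,0,0.007,-0.0174,-0.0007,0,-0.059,0,0,0.0069,-0.0174,-0.0012,0,-0.059,0,0]}}

```text
t: 18.75
tcp_pos: [0.5829, 0.0734, 0.2969]
tcp_rot: [0.089, 0.06, 0.994, -0.005]
ft_force: [-0.1, -1.0, 0.2]
gripper_width: -0.0004
gripper_force: 0.0
```

>>> {"fn": "play_rows", "kwargs": {"deltas": [0.0069,-0.0174,-0.0016,0,-0.059,0,0,0.0067,-0.0174,-0.002,0,-0.059,0,0,0.0028,0,0.0093,0,0,0,0,0.0028,0,0.0093,0,0,0,0,0.0028,0,0.0093,0,0,0,0,0.0028,0,0.0093,0,0,0,0,0.0028,0,0.0093,0,0,0,0,0.0028,0,0.0093,0,0,0,0]}}

```text
t: 19.75
tcp_pos: [0.5653, 0.0411, 0.2387]
tcp_rot: [0.147, 0.059, 0.987, -0.009]
ft_force: [0.3, -0.1, 0.1]
gripper_width: 0.0001
gripper_force: 0.0
```

Run:
```python
from h import *
s=ctrl.get_state(); print(s['tcp_pos'],s['ft_force']); b=.297; y=Q[2]+np.pi
B=door(-1,0,.1,.061,.164)[0]; plan2([(B,ori(y,b),8)])
```

```text
[0.56531821 0.04107455 0.23872845] [ 0.27571129 -0.13758846  0.14810449]
0.0027, 0, 0.0089, 0, 0, 0, 0, 0.0027, 0, 0.0089, 0, 0, 0, 0, 0.0027, 0, 0.0089, 0, 0, 0, 0, 0.0027, 0, 0.0089, 0, 0, 0, 0, 0.0027, 0, 0.0089, 0, 0, 0, 0, 0.0027, 0, 0.0089, 0, 0, 0, 0, 0.0027, 0, 0.0089, 0, 0, 0, 0, 0.0027, 0, 0.0089, 0, 0, 0, 0
```

>>> {"fn": "play_rows", "kwargs": {"deltas": [0.0027,0,0.009,0,0,0,0,0.0027,0,0.009,0,0,0,0,0.0027,0,0.009,0,0,0,0,0.0027,0,0.009,0,0,0,0,0.0027,0,0.009,0,0,0,0,0.0027,0,0.009,0,0,0,0,0.0027,0,0.009,0,0,0,0,0.0027,0,0.009,0,0,0,0]}}

```text
t: 20.75
tcp_pos: [0.5655, 0.0409, 0.1638]
tcp_rot: [0.147, 0.059, 0.987, -0.009]
ft_force: [0.5, 0.2, -0.4]
gripper_width: 0.0001
gripper_force: 0.0
```

>>> {"fn": "play_rows", "kwargs": {"deltas": [0.0065,-0.0045,-0.002,-0.02,0,-0.067,0,0.0065,-0.0045,-0.002,-0.02,0,-0.067,0,0.0065,-0.0045,-0.002,-0.02,0,-0.067,0,0.0065,-0.0045,-0.002,-0.02,0,-0.067,0,0.0065,-0.0045,-0.002,-0.02,0,-0.067,0,0.0065,-0.0045,-0.002,-0.02,0,-0.067,0,0.0065,-0.0045,-0.002,-0.02,0,-0.067,0,0.0065,-0.0045,-0.002,-0.02,0,-0.067,0]}}

```text
t: 21.75
tcp_pos: [0.5172, -0.0013, 0.1649]
tcp_rot: [0.144, -0.217, 0.965, 0.031]
ft_force: [1.1, 0.4, 0.0]
gripper_width: 0.0003
gripper_force: 0.7
```

Run:
```python
from h import *
s=ctrl.get_state(); print(s['tcp_pos'],s['ft_force'],np.round(s['joint_positions'],2)); b=.297; y=Q[2]+np.pi
print(door(-1,.56,.1,.061,.164)[0])
# bar ends for candidate door angles in the wrist view; purple-grey steel mask of the bar
c=cap('wrist'); im=np.ascontiguousarray(c['pixels'])
for t in (0,.4,.5,.56): print(t,proj(c,[door(-1,t,.06,.089,.177)[0],door(-1,t,.14,.089,.177)[0]]).round().tolist())
m=((im[:,:,2].astype(int)-im[:,:,0]>12)&(im[:,:,2]>110)).astype(np.uint8)
n,l,st,ce=cv2.connectedComponentsWithStats(m)
for k in range(1,n):
    if st[k,4]>300: print(st[k].tolist())
```

```text
[ 0.51722747 -0.00125916  0.16486137] [1.07059342 0.42899202 0.00870579] [-0.19  0.05  2.13  0.26  0.74 -2.37]
[ 0.51611717 -0.00077056  0.164     ]
0 [[255.0, 306.0], [372.0, 352.0]]
0.4 [[198.0, 254.0], [373.0, 275.0]]
0.5 [[177.0, 242.0], [364.0, 251.0]]
0.56 [[163.0, 235.0], [356.0, 236.0]]
[185, 239, 191, 60, 2661]
[363, 301, 52, 23, 574]
```

The bar spans (185–376) from y≈239 in the mask, matching a door angle of about 0.45 rad, so it is hooked. Joint 6 is nearing its limit, so I'll finish the arc with little further yaw.

Run:
```python
from h import *
b=.297; y=Q[2]+np.pi
plan2([(door(-1,.56+.075*k,.1,.061,.164)[0],ori(y+.56+.025*k,b),1) for k in range(1,9)])
```

```text
0.0072, -0.0033, -0.0015, -0.01, -0.002, -0.02, 0, 0.0068, -0.0052, -0.0021, -0.007, 0, -0.024, 0, 0.0065, -0.0056, -0.002, -0.007, 0, -0.024, 0, 0.0062, -0.0059, -0.0019, -0.007, 0, -0.024, 0, 0.0059, -0.0062, -0.0018, -0.007, 0, -0.024, 0, 0.0056, -0.0065, -0.0017, -0.007, 0, -0.024, 0, 0.0053, -0.0068, -0.0016, -0.007, 0, -0.024, 0, 0.005, -0.0071, -0.0015, -0.007, 0, -0.024, 0
```

>>> {"fn": "play_rows", "kwargs": {"deltas": [0.0072,-0.0035,-0.0018,-0.007,0,-0.024,0,0.0068,-0.0052,-0.002,-0.007,0,-0.024,0,0.0065,-0.0056,-0.002,-0.007,0,-0.024,0,0.0062,-0.0059,-0.0019,-0.007,0,-0.024,0,0.0059,-0.0062,-0.0018,-0.007,0,-0.024,0,0.0056,-0.0065,-0.0017,-0.007,0,-0.024,0,0.0053,-0.0068,-0.0016,-0.007,0,-0.024,0,0.005,-0.0071,-0.0015,-0.007,0,-0.024,0]}}

```text
t: 22.8
tcp_pos: [0.4967, -0.0669, 0.1642]
tcp_rot: [0.139, -0.311, 0.939, 0.043]
ft_force: [-0.9, -1.2, 1.3]
gripper_width: 0.0002
gripper_force: 0.3
```

Run:
```python
from h import *
s=ctrl.get_state(); print(s['t'],s['tcp_pos'],s['ft_force'],np.round(s['joint_positions'],2)); b=.297; y=Q[2]+np.pi
c=cap('wrist'); im=np.ascontiguousarray(c['pixels'])
for t in (.6,.8,1.,1.1,1.2,1.4): print(t,proj(c,[door(-1,t,.06,.089,.177)[0],door(-1,t,.14,.089,.177)[0]]).round().tolist())
m=((im[:,:,2].astype(int)-im[:,:,0]>12)&(im[:,:,2]>110)).astype(np.uint8)
n,l,st,ce=cv2.connectedComponentsWithStats(m)
for k in range(1,n):
    if st[k,4]>300:
        ys,xs=np.where(l==k); print(st[k].tolist(),[(int(x),int(ys[xs==x].min())) for x in np.linspace(xs.min()+4,xs.max()-4,5).astype(int) if (xs==x).any()])
plan2([(door(-1,1.16+.07*k,.1,.061,.164)[0],ori(y+.76,b),1) for k in range(1,5)]+[(door(-1,1.44,.1,.061,.164)[0]+[0,0,.12],ori(y+.76,b),4)])
```

```text
22.8 [ 0.49674865 -0.06687987  0.16419415] [-0.90393778 -1.19887863  1.25524481] [-0.37  0.06  2.12  0.33  0.83 -2.8 ]
0.6 [[267.0, 307.0], [417.0, 322.0]]
0.8 [[231.0, 289.0], [402.0, 285.0]]
1.0 [[188.0, 275.0], [367.0, 244.0]]
1.1 [[165.0, 270.0], [341.0, 223.0]]
1.2 [[141.0, 266.0], [309.0, 204.0]]
1.4 [[93.0, 264.0], [230.0, 169.0]]
[137, 193, 209, 102, 3047] [(141, 260), (191, 239), (241, 220), (291, 200), (341, 257)]
[356, 221, 91, 53, 2486] [(360, 248), (380, 241), (401, 234), (421, 227), (442, 222)]
0.0041, -0.0062, -0.001, -0.006, -0.005, 0.002, 0, 0.0039, -0.0071, -0.0012, 0, 0, 0, 0, 0.0034, -0.0074, -0.001, 0, 0, 0, 0, 0.0029, -0.0076, -0.0009, 0, 0, 0, 0, -0.0088, 0, -0.0287, 0, 0, 0, 0, -0.0088, 0, -0.0287, 0, 0, 0, 0, -0.0088, 0, -0.0287, 0, 0, 0, 0, -0.0088, 0, -0.0287, 0, 0, 0, 0
```

The right door is at about 1.2 rad, past its snap point, so I'll lift straight out.

>>> {"fn": "play_rows", "kwargs": {"deltas": [-0.0088,0,-0.0287,0,0,0,0,-0.0088,0,-0.0287,0,0,0,0,-0.0088,0,-0.0287,0,0,0.05,0,-0.0088,0,-0.0287,0,0,0.1,0,0,0,-0.02,0,0,0.1,0,0,0,-0.02,0,0,0.1,0,0,0,0,0,0,0.1,0,0,0,0,0,0,0.1,0]}}

```text
t: 23.85
tcp_pos: [0.4878, -0.0725, 0.323]
tcp_rot: [0.122, -0.042, 0.988, 0.08]
ft_force: [-0.5, 0.3, -0.7]
gripper_width: -0.0001
gripper_force: 0.0
```

Run:
```python
from h import *
s=ctrl.get_state(); print(s['t'],s['tcp_pos'],np.round(s['joint_positions'],2))
plan2([(np.array([.40,-.30,.33]),ori(Q[2]+np.pi),8)])
```

```text
23.85 [ 0.487764   -0.07253433  0.32302718] [-0.39 -0.15  1.97  0.27  1.17 -2.14]
0.0122, -0.0267, -0.0082, 0.022, 0.03, 0.026, 0, 0.0117, -0.0272, -0.0073, 0.022, 0.03, 0.026, 0, 0.0112, -0.0276, -0.0063, 0.022, 0.03, 0.026, 0, 0.0107, -0.028, -0.0054, 0.022, 0.03, 0.026, 0, 0.0101, -0.0284, -0.0045, 0.022, 0.03, 0.026, 0, 0.0095, -0.0287, -0.0035, 0.022, 0.03, 0.026, 0, 0.0089, -0.0291, -0.0026, 0.022, 0.03, 0.026, 0, 0.0082, -0.0293, -0.0017, 0.022, 0.03, 0.026, 0
```

>>> {"fn": "play_rows", "kwargs": {"deltas": [0.012,-0.027,-0.008,0.022,0.03,0.026,0,0.0117,-0.027,-0.007,0.022,0.03,0.026,0,0.011,-0.0276,-0.006,0.022,0.03,0.026,0,0.0107,-0.028,-0.0054,0.022,0.03,0.026,0,0.01,-0.0284,-0.0045,0.022,0.03,0.026,0,0.0095,-0.0287,-0.0035,0.022,0.03,0.026,0,0.009,-0.029,-0.0026,0.022,0.03,0.026,0,0.008,-0.029,-0.0017,0.022,0.03,0.026,0]}}

```text
t: 24.85
tcp_pos: [0.4013, -0.3008, 0.3291]
tcp_rot: [-0.003, 0.06, 0.998, -0.001]
ft_force: [0.0, 0.0, 0.2]
gripper_width: -0.0001
gripper_force: 0.0
```

>>> {"fn": "play_rows", "kwargs": {"deltas": [0,0,0,0,0,0,0,0,0,0,0,0,0,0,0,0,0,0,0,0,0,0,0,0,0,0,0,0,0,0,0,0,0,0,0,0,0,0,0,0,0,0,0,0,0,0,0,0,0,0,0,0,0,0,0,0]}}

```text
t: 25.85
tcp_pos: [0.4016, -0.2999, 0.3293]
tcp_rot: [-0.002, 0.059, 0.998, -0.0]
ft_force: [-0.1, 0.7, -0.1]
gripper_width: 0.0003
gripper_force: 0.0
```

>>> {"fn": "play_rows", "kwargs": {"deltas": [0,0,0,0,0,0,0,0,0,0,0,0,0,0,0,0,0,0,0,0,0,0,0,0,0,0,0,0,0,0,0,0,0,0,0,0,0,0,0,0,0,0,0,0,0,0,0,0,0,0,0,0,0,0,0,0]}}

```text
t: 26.85
tcp_pos: [0.4016, -0.2999, 0.3294]
tcp_rot: [-0.002, 0.059, 0.998, -0.0]
ft_force: [-0.8, -0.3, -0.5]
gripper_width: 0.0001
gripper_force: 0.0
```

Run:
```python
from h import *
s=ctrl.get_state(); print(s['t'],s['tcp_pos'])
c=cap('top'); im=np.ascontiguousarray(c['pixels']).astype(int)
m=((im[:,:,2]-im[:,:,0]>12)&(im[:,:,2]>110)).astype(np.uint8); m[:115]=0;m[280:]=0;m[:,:80]=0;m[:,270:]=0
n,l,st,ce=cv2.connectedComponentsWithStats(m)
for k in range(1,n):
    if st[k,4]>15: print(st[k].tolist(),ce[k].round())
for sd in (1,-1):
  for t in (1.3,1.65,1.75): print(sd,t,proj(c,[door(sd,t,.06,.089,.175)[0],door(sd,t,.14,.089,.175)[0]]).round(1).tolist())
print('tab down',proj(c,[door(-1,1.75,.15,.026,.155)[0],door(-1,1.75,.195,.026,.155)[0]]).round().tolist())
print('tab up',proj(c,[door(-1,1.75,.15,.026,.18)[0],door(-1,1.75,.195,.026,.18)[0]]).round().tolist())
```

```text
26.85 [ 0.40157126 -0.29994662  0.32936205]
[177, 181, 13, 16, 151] [183. 189.]
[87, 188, 20, 26, 42] [ 94. 198.]
[246, 211, 12, 28, 48] [255. 225.]
[233, 231, 8, 4, 20] [237. 233.]
[233, 241, 7, 16, 104] [236. 248.]
1 1.3 [[104.0, 202.1], [105.3, 227.9]]
1 1.65 [[98.7, 192.0], [90.8, 217.0]]
1 1.75 [[97.9, 188.8], [87.6, 213.0]]
-1 1.3 [[245.6, 222.0], [234.7, 246.5]]
-1 1.65 [[254.7, 213.7], [253.1, 240.2]]
-1 1.75 [[256.7, 210.8], [257.8, 237.2]]
tab down [[237.0, 242.0], [238.0, 257.0]]
tab up [[237.0, 241.0], [237.0, 257.0]]
```

Both bars sit where 1.75 rad predicts, and the bolt was driven onto its lower stop. I'll hand the job in.

```bash
python3 -c "
from plant import ctrl
print(ctrl.finish_job())"
```

```text
the job is handed in; nothing more can be done
None
```

I opened the left door, pushed the bolt down to its stop, then opened the right door. In the last top view both doors measured at their open stops. I handed the job in at about 27 s; it gave back no verdict, and I didn't measure the tub, bottle and ink tube again at the end.

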